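Seat the cocked trimming chuck in the banding wheel's square socket

ROBOT

A 7-joint arm with a two-finger parallel gripper is mounted at the origin on the work surface. World frame = base frame: x ahead of the robot, y to its left, z up, the work surface at z = 0. Lengths are in m, angles in rad, forces in N, time in s.
With the tool pointing down it reaches from about 0.4 to 0.875 m from the base axis. Payload 19.3 kg.
Tool frame: the origin (TCP) lies between the finger pads; the fingertips stand 17 mm ahead of it and the grasp point (between the pads) lies 2 mm behind it (bot.finger_overhang is the distance from the TCP to the fingertips, in m); z points along the fingers, y is the line along which they close (so a half turn about z gives the same grasp; the last joint's range is limited). The gripper opens to 85 mm and grips with 20 to 120 N. Pads are 22 mm wide; open, the fingers measure 114 mm over their backs; the gripper's body (76 mm by 85 mm) begins 54 mm behind the grasp point. The pads swing forward as they close: fully open they stand 13 mm farther back than shut.
Start: joints at [-1.225, 0.521, -0.036, 1.599, 0.021, 1.021, -0.113], TCP at [0.252, 0.572, 0.248] pointing down, gripper open.
Joint ranges: [-2.91, 2.91], [-0.3, 2.13], [-1.5, 1.42], [0.17, 2.43], [-1.26, 4.41], [0.16, 1.93], [-2.52, 2.52]. Speed limits (rad/s): [1.89, 1.89, 2.39, 2.39, 3.01, 3.01, 3.01].

INTERFACE

Orientations are given as [roll, pitch, yaw] about the fixed x, y, z axes, in that order (R = Rz(yaw) Ry(pitch) Rx(roll)).
In Python, from workcell import observe, grab_frame, bot gives the robot as it stands.
- The arm moves only by the shell command python3 -m crank 'ROWS' [FORCE]. ROWS is a JSON object of lists of equal length, an entry for each row: "linear": the shift along the world's x, y, z each as a share of 0.25 m, from -1 to 1, a list of three; "delta_rot": the turn, a rotation vector about the world's x, y, z each as a share of 30 degrees, from -1 to 1, a list of three; "fingers": the opening, from -1 (shut) to 1 (fully open). In form: {"linear": [[dx, dy, dz], ...], "delta_rot": [[rx, ry, rz], ...], "fingers": [fingers, ...]}. A call has 1 to 5 rows; each row is the pose to reach, as a shift and turn from the pose commanded when the call began; what a row does not reach only later rows make up. A row lasts 1/10 s, in which the tool goes at most 50 mm and 8.59 degrees, less where a joint would pass 70% of its speed; a pose out of reach is approached as far as the arm can. A call with a number of a shift or a turn outside -1 to 1 is refused whole. A call with a gripper value outside its range is refused whole. The fingers move at their own pace and stop on an object; FORCE is the grip in N (left out, the last holds). Time passes only in rows, so rows that repeat a pose let the fingers close. It gives the time, the measured TCP pose, the force, the opening and the grip force at its end, in the units of the state.
- observe(): the state, without advancing time (a new reading comes with each control period).
- grab_frame(name): name is "scene" or "top"; returns a dict with "image" (400x640x3 uint8, red, green, blue), "mtx" (3x3 intrinsics, pixels), "k1" (the pictures are not rectified: a ray, as slopes to the right and down, at radius r is drawn at 1 + k1 r^2 times it, then the intrinsics apply), "xyz" and "orientation" of the camera in the world. Camera axes: x right, y down, z forward; pixel columns grow to the right and rows downward; lengths in m; the calibration is good to about 2 mm. A picture is of the moment at which its call begins. There is no depth.
- bot.job_done(): hands the job in; it is judged then, once.
The state is a dict: "clock": time; "qpos": joint angles; "qd": joint speeds; "joint_efforts": joint torques, N m; "position": TCP position; "tool_rot": TCP orientation; "force": force on the tool from outside, world axes, zero at the start; "moment": the same for the moment, N m; "grip_width": finger opening in m; "finger_force": force on a finger pad.
Only numpy, scipy, OpenCV 4.12 (cv2) and the standard library are available. Lean on these libraries where they do the work, as an engineer would, in place of code of your own. Each camera call takes 0.05 s, during which the arm holds its last target. There are 200 camera calls.

TASK

The red-capped trimming chuck was put down crooked on its banding wheel, so it stands on the rim of the square socket. Turn it in small steps while pressing it down, without lifting it off the wheel, until it drops fully home in the socket, then let go. Leave the blue-capped chuck, which is already seated on the other wheel, alone.

Things in the scene. Friction and masses are not known exactly. Their poses are not given: they have to be found in the camera images.
- red_chuck_center (a point): Centre of the loose chuck: upright pale-wood block 48 x 48 mm, 68 high, with a round red cap (42 across, 8 high); 76 mm high in all, 0.2 kg. Point on its axis, 38 mm above its foot; z up, x and y square to its side faces (grip these). At the start it stands upright on a socket's rim, centred within 2 mm, turned 28 to 45 degrees out of line either way; any of the four ways round will do.
- wheel_a: Locked banding wheel under the red-capped chuck: dark iron pedestal, aluminium head 200 mm across, fixed brown wooden bat 150 x 150 x 12 mm with a square socket in its middle. Origin on its axis at the table surface, z up, x and y square to the sides of bat and socket. Top of bat 112 mm, socket floor 100 mm above the origin. A second such wheel carries the blue-capped chuck.
- wheel_a_socket (a point): Centre of the mouth of the square socket under the red-capped chuck, level with the bat's top, 112 mm above the table; axes as the wheel's. Socket 55 x 55 mm, 12 mm deep, with a 3 mm bevel round its mouth. The chuck's centre is 38 mm above this point at the start and 26 mm above it when home.
- blue_chuck_center (a point): Centre (38 mm above its foot) of a second chuck of the same form and size with a blue cap, already seated in the socket of the other wheel. To be left alone. A third such chuck, with a yellow cap, stands on the table and has no part in the job.
Not all that is in view belongs to the job. Leave any purple look-alike of the part that bears red_chuck_center alone. Leave any purple look-alike of the wheel_a alone.

How it is judged:
At the end, for the whole second after the job is handed in: The red-capped chuck is fully home in its wheel's socket: centre 134 to 141 mm above the wheel's origin, within 10 mm of its axis, upright within 5 and in line within 10 degrees, any way round; the blue-capped chuck is upright within 8 degrees and within 15 mm of where it was (z of red_chuck_center in the frame of wheel_a between 0.134 and 0.141 m and horizontal distance between red_chuck_center and wheel_a below 0.01 m and angle between red_chuck_center's own z axis and vertical below 0.09 rad and (angle between the x axis of red_chuck_center and the x axis of wheel_a, either way round below 0.18 rad or angle between the x axis of red_chuck_center and the y axis of wheel_a, either way round below 0.18 rad) and distance of blue_chuck_center from where it was at the start of the episode below 0.015 m and angle between blue_chuck_center's own z axis and vertical below 0.15 rad); the robot touches nothing.
It fails at once if the red-capped chuck is lifted off the wheel (its centre more than 25 mm above where it starts) (z of red_chuck_center in the frame of wheel_a above 0.175 m).
It fails at once if the blue-capped chuck is moved more than 15 mm (distance of blue_chuck_center from where it was at the start of the episode above 0.015 m).
It also fails if it takes over 40 s, if anything falls off the work surface, if the arm or the gripper's body presses on something with over 40 N, if the wrist force passes 120 N, or if a joint passes its speed limit or range.

## Working session

There is one attempt and no reset: what is moved stays moved. The work goes in short steps, Python scripts to look and compute and a shell command to move; the robot and the scene stay as the last step left them, time stands still between calls to the robot, and variables do not carry over. Pictures are saved under pics/ and viewed, at most 10 in all, crops included, and the job is handed in when it is done.

```bash
mkdir -p pics; python3 - <<'E'
from workcell import observe, grab_frame, bot
import cv2
s=observe()
print({k:s[k] for k in ("clock","position","tool_rot","grip_width","force")})
for n in ("scene","top"):
    f=grab_frame(n); cv2.imwrite(f"pics/{n}0.png",f["image"][:,:,::-1])
    print(n,f["mtx"],f["k1"],f["xyz"],f["orientation"])
E
```

```text
{'clock': 0.0, 'position': array([0.25234596, 0.57145413, 0.24772828]), 'tool_rot': array([-3.14048033e+00,  7.96979967e-05,  2.72587201e+00]), 'grip_width': 0.0852273212368347, 'force': array([-0.2197073 , -0.28438882,  0.03430696])}
scene [[371.31907574   0.         322.4375597 ]
 [  0.         371.31907574 198.96785563]
 [  0.           0.           1.        ]] -0.07725068019758755 [0.93174479 0.45939469 0.83469441] [-2.34627803 -0.00738509  2.24081744]
top [[400.22960141   0.         322.26776243]
 [  0.         400.22960141 194.22782773]
 [  0.           0.           1.        ]] -0.0215526773393512 [0.21459039 0.01164295 0.96648979] [-2.93330468  0.00363736 -1.58989236]
```

View pics/scene0.png

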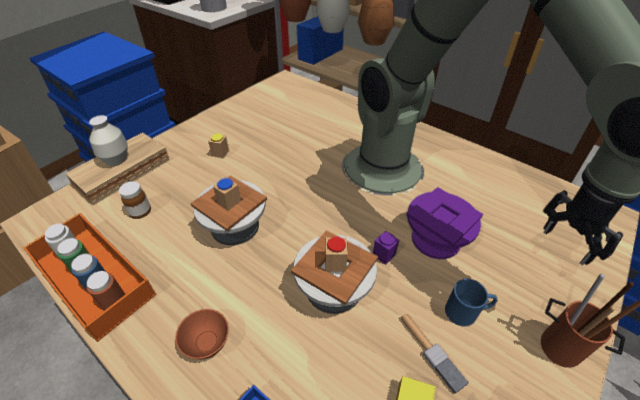

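View pics/top0.png

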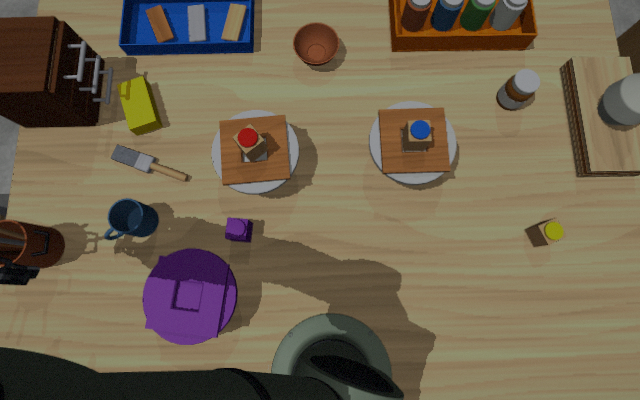

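The scene view shows the red cap at (336,245) and the blue cap at (225,185). In the top view, red is at (248,138) on the left bat and blue at (420,130). The purple look-alikes are at (190,295) and (238,230). Next I'll measure.

```bash
cat > h.py <<'E'
import numpy as np, cv2
from scipy.spatial.transform import Rotation as R
from workcell import observe, grab_frame, bot
def ray(f,uv):
    uv=np.atleast_2d(np.float64(uv)); K=f["mtx"]
    n=cv2.undistortPoints(uv[:,None],K,np.array([f["k1"],0,0,0.]))[:,0]
    return np.c_[n,np.ones(len(n))]@R.from_euler("xyz",f["orientation"]).as_matrix().T
def plane(f,uv,z):
    d=ray(f,uv); o=np.array(f["xyz"]); return o+d*((z-o[2])/d[:,2])[:,None]
def mask(im,lo,hi):
    return cv2.inRange(cv2.cvtColor(im,cv2.COLOR_RGB2HSV),np.array(lo),np.array(hi))
def biggest(m):
    return max(cv2.findContours(m,cv2.RETR_EXTERNAL,cv2.CHAIN_APPROX_NONE)[0],key=cv2.contourArea)
boxes={"scene":(285,225,100,90),"top":(205,105,100,95)}
E
python3 - <<'E'
from h import *
ims=[]
for n,(x,y,w,h) in boxes.items():
    f=grab_frame(n); im=f["image"][y:y+h,x:x+w]
    hs=cv2.cvtColor(im,cv2.COLOR_RGB2HSV)
    ims.append(cv2.resize(im[:90,:100],(400,360),interpolation=cv2.INTER_CUBIC)[:,:,::-1])
    m=mask(im,(0,200,120),(4,255,255)); c=biggest(m); 
    (cx,cy),_,_=cv2.fitEllipse(c); print(n,"cap",cx+x,cy+y,cv2.contourArea(c),plane(f,[cx+x,cy+y],.188))
    p=plane(f,c[:,0]+[x,y],.188); print(np.ptp(p,0))
    for u,v in ((240,170),(280,125),(258,143),(254,157)) if n=="top" else ((310,265),(345,285),(330,260),(343,258)): print((u,v),hs[v-y,u-x])
cv2.imwrite("pics/z.png",np.hstack(ims))
E
```

```text
scene cap 334.02314376831055 245.21743392944336 17.0 [[0.51013891 0.16413013 0.188     ]]
[0.02013307 0.03429306 0.        ]
(310, 265) [ 12 144 177]
(345, 285) [ 12 148 172]
(330, 260) [ 15 110 109]
(343, 258) [ 15 112 112]
top cap 246.96604537963867 136.88726043701172 248.5 [[0.50259439 0.16368964 0.188     ]]
[0.03912105 0.0372326  0.        ]
(240, 170) [ 14 164 120]
(280, 125) [ 14 164 123]
(258, 143) [ 19 105 139]
(254, 157) [ 17 130  59]
```

View pics/z.png

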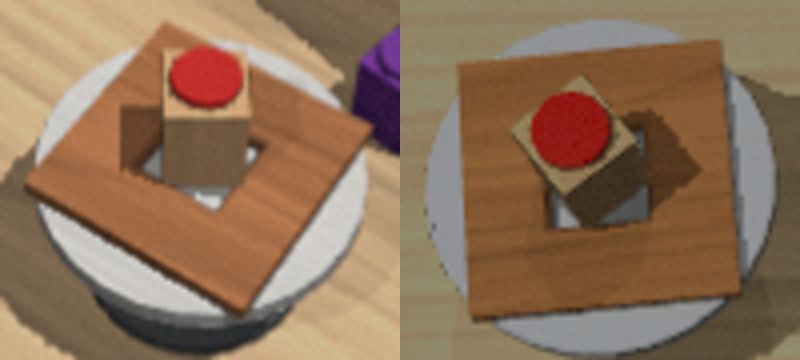

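The zoom shows the red chuck turned about 40° on the rim, with the bat corners clear in both views. I'll compute poses from these corners.

```bash
python3 - <<'E'
from h import *
F={n:grab_frame(n) for n in boxes}
def P(n,pts,z):
    x,y,_,_=boxes[n]; q=(np.float64(pts)+.5)/4-.5+[x,y]; return plane(F[n],q,z)
def rep(name,p):
    q=p[:,:2]; e=np.roll(q,-1,0)-q
    print(name,"c",q.mean(0).round(4),"sides",np.linalg.norm(e,axis=1).round(4),"ang mod90",(np.degrees(np.arctan2(e[:,1],e[:,0]))%90).round(1))
rep("bat top",P("top",[(58,65),(321,42),(340,293),(73,320)],.112))
rep("bat scene",P("scene",[(165,23),(373,128),(242,313),(27,186)],.112))
rep("chuck top",P("top",[(182,75),(240,138),(170,197),(112,130)],.180))
rep("chuck scene",P("scene",[(163,50),(247,50),(250,117),(162,117)],.180))
for n,(x,y,w,h) in boxes.items():
    f=F[n]; im=f["image"][y:y+h,x:x+w]
    hs=cv2.cvtColor(im,cv2.COLOR_RGB2HSV); m=((hs[...,1]>190)&((hs[...,0]<6)|(hs[...,0]>174))&(hs[...,2]>90)).astype(np.uint8)*255
    c=biggest(m); p=plane(f,c[:,0]+[x,y],.188); e=cv2.fitEllipse((p[:,:2]*1000).astype(np.float32)); print("cap",n,e)
print(observe()["clock"])
E
```

```text
bat top c [0.5016 0.1619] sides [0.1502 0.1482 0.1474 0.1501] ang mod90 [4.1 4.1 4.8 5.2]
bat scene c [0.5035 0.1651] sides [0.1498 0.1507 0.1468 0.1493] ang mod90 [4.9 4.4 4.3 5.5]
chuck top c [0.5024 0.1617] sides [0.0469 0.0474 0.0482 0.0464] ang mod90 [41.  41.2 39.9 39.5]
chuck scene c [0.5024 0.1641] sides [0.048  0.0476 0.0483 0.0476] ang mod90 [38.7 37.8 38.6 37.4]
cap scene ((504.4163818359375, 165.29847717285156), (36.250701904296875, 38.24738693237305), 119.57927703857422)
cap top ((502.3454895019531, 163.33851623535156), (38.18231201171875, 39.101524353027344), 112.73062896728516)
0.3
```

Sizes agree with the given ones. The bat is at 4.6°, the chuck at 39.5°, and the centre is about (0.5025, 0.1635), so the chuck must turn about −35°. The tool yaw should be 129.5° for the grip.

```bash
python3 -m crank '{"linear":[[0.5,-0.816,0.04],[0.5,-0.816,0.04],[0.5,-0.816,0.04],[0.5,-0.816,0.04],[0.5,-0.816,0.04]],"delta_rot":[[0,0,-0.445],[0,0,-0.445],[0,0,-0.445],[0,0,-0.445],[0,0,-0.445]],"fingers":[1,1,1,1,1]}' 60
python3 -m crank '{"linear":[[0.5,-0.816,0],[0.5,-0.816,0],[0.5,-0.816,0],[0.5,-0.816,0],[0.5,-0.816,0]],"delta_rot":[[0,0,-0.445],[0,0,-0.445],[0,0,-0.445],[0,0,-0.445],[0,0,-0.445]],"fingers":[1,1,1,1,1]}'
```

```text
clock: 0.8
position: [0.3787, 0.3651, 0.2586]
tool_rot: [3.141, 0.0, 2.491]
force: [0.1, 0.8, 0.7]
grip_width: 0.0853
finger_force: 0.0
clock: 1.3
position: [0.5036, 0.1609, 0.2585]
tool_rot: [3.141, 0.001, 2.258]
force: [1.5, 0.8, 0.7]
grip_width: 0.0853
finger_force: 0.0
```

```bash
python3 -m crank '{"linear":[[-0.004,0.01,-0.15],[-0.004,0.01,-0.3],[-0.004,0.01,-0.434],[-0.004,0.01,-0.434],[-0.004,0.01,-0.434]],"delta_rot":[[0,0,0],[0,0,0],[0,0,0],[0,0,0],[0,0,0]],"fingers":[1,1,1,1,1]}'
python3 - <<'E'
from h import *
a=[]
for n,(x,y,w,h) in boxes.items():
    a.append(cv2.resize(grab_frame(n)["image"][y-20:y+80,x-10:x+100],(400,364),interpolation=cv2.INTER_CUBIC)[:,:,::-1])
cv2.imwrite("pics/z2.png",np.hstack(a))
E
```

```text
clock: 1.8
position: [0.5017, 0.1662, 0.1504]
tool_rot: [-3.141, 0.0, 2.26]
force: [0.7, -0.4, -0.1]
grip_width: 0.0851
finger_force: 0.0
```

View pics/z2.png

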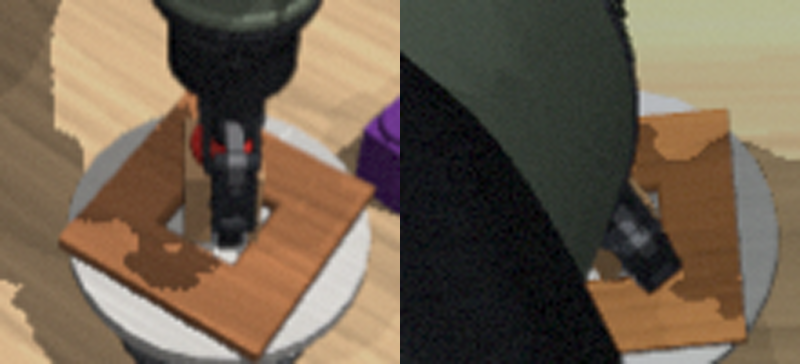

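The fingers straddle the chuck, offset by a few mm toward (−x, +y), which matches the TCP reading. I'll correct and close.

```bash
python3 -m crank '{"linear":[[0.006,-0.013,0],[0.006,-0.013,0],[0.006,-0.013,0],[0.006,-0.013,0],[0.006,-0.013,0]],"delta_rot":[[0,0,0],[0,0,0],[0,0,0],[0,0,0],[0,0,0]],"fingers":[1,-0.2,-0.2,-0.2,-0.2]}' 60
python3 -m crank '{"linear":[[0,0,0],[0,0,0],[0,0,0],[0,0,0]],"delta_rot":[[0,0,0],[0,0,0],[0,0,0],[0,0,0]],"fingers":[-1,-1,-1,-1]}' 60
```

```text
clock: 2.4
position: [0.5031, 0.163, 0.1504]
tool_rot: [3.141, 0.0, 2.26]
force: [-2.5, -1.0, 11.5]
grip_width: 0.0474
finger_force: 59.6
clock: 2.8
position: [0.5031, 0.163, 0.1504]
tool_rot: [3.141, 0.0, 2.26]
force: [-3.3, -1.6, 11.9]
grip_width: 0.0473
finger_force: 59.6
```

Gripped at 47 mm, with about 12 N down already. I'll turn −10° with slight pressing.

```bash
python3 -m crank '{"linear":[[0,0,-0.002],[0,0,-0.002],[0,0,-0.002],[0,0,-0.002]],"delta_rot":[[0,0,-0.11],[0,0,-0.22],[0,0,-0.33],[0,0,-0.33]],"fingers":[-1,-1,-1,-1]}'
```

```text
clock: 3.2
position: [0.5037, 0.1633, 0.1503]
tool_rot: [3.14, 0.0, 2.085]
force: [-0.5, -0.8, 15.6]
grip_width: 0.0475
finger_force: 60.5
```

```bash
python3 -m crank '{"linear":[[0,0,0],[0,0,0],[0,0,0],[0,0,0]],"delta_rot":[[0,0,-0.11],[0,0,-0.22],[0,0,-0.33],[0,0,-0.33]],"fingers":[-1,-1,-1,-1]}'
python3 -m crank '{"linear":[[0,0,-0.002],[0,0,-0.006],[0,0,-0.008],[0,0,-0.008]],"delta_rot":[[0,0,-0.1],[0,0,-0.2],[0,0,-0.3],[0,0,-0.3]],"fingers":[-1,-1,-1,-1]}'
```

```text
clock: 3.6
position: [0.5036, 0.1634, 0.1501]
tool_rot: [3.14, -0.0, 1.912]
force: [-0.2, 0.0, 11.1]
grip_width: 0.0473
finger_force: 60.2
clock: 4.0
position: [0.5028, 0.163, 0.1475]
tool_rot: [-3.141, 0.0, 1.755]
force: [-0.0, -3.1, -0.1]
grip_width: 0.0474
finger_force: 62.7
```

It is dropping. I'll finish the turn and press to the floor.

```bash
python3 -m crank '{"linear":[[0,0,-0.006],[0,0,-0.014],[0,0,-0.024],[0,0,-0.034],[0,0,-0.034]],"delta_rot":[[0,0,-0.1],[0,0,-0.2],[0,0,-0.2],[0,0,-0.2],[0,0,-0.2]],"fingers":[-1,-1,-1,-1,-1]}'
```

```text
clock: 4.5
position: [0.5029, 0.163, 0.1388]
tool_rot: [-3.141, -0.0, 1.654]
force: [-1.1, 0.6, -0.8]
grip_width: 0.0468
finger_force: 63.3
```

```bash
python3 -m crank '{"linear":[[0,0,-0.004],[0,0,-0.008],[0,0,-0.008]],"delta_rot":[[0,0,0],[0,0,0],[0,0,0]],"fingers":[-1,-1,-1]}'
```

```text
clock: 4.8
position: [0.503, 0.1637, 0.1382]
tool_rot: [3.141, -0.002, 1.654]
force: [-12.2, 2.9, 34.9]
grip_width: 0.0473
finger_force: 66.7
```

Firm floor contact after 12.2 mm of descent, so it's home. I'll ease the pressure, open, rise and retreat.

```bash
python3 -m crank '{"linear":[[0,0,0.008],[0,0,0.008],[0,0,0.008],[0,0,0.008],[0,0,0.008]],"delta_rot":[[0,0,0],[0,0,0],[0,0,0],[0,0,0],[0,0,0]],"fingers":[-1,1,1,1,1]}'
python3 -m crank '{"linear":[[0,0,0],[0,0,0.1],[0,0,0.25],[0,0,0.45],[0,0,0.55]],"delta_rot":[[0,0,0],[0,0,0],[0,0,0],[0,0,0],[0,0,0]],"fingers":[1,1,1,1,1]}'
python3 -m crank '{"linear":[[-0.2,0.2,0],[-0.3,0.4,0],[-0.4,0.7,0],[-0.5,0.8,0],[-0.5,0.8,0]],"delta_rot":[[0,0,0],[0,0,0],[0,0,0],[0,0,0],[0,0,0]],"fingers":[1,1,1,1,1]}'
python3 - <<'E'
from h import *
a=[]
for n,(x,y,w,h) in boxes.items():
    f=grab_frame(n); a.append(cv2.resize(f["image"][y:y+90,x:x+100],(400,360),interpolation=cv2.INTER_CUBIC)[:,:,::-1])
    im=f["image"][y:y+h,x:x+w]; hs=cv2.cvtColor(im,cv2.COLOR_RGB2HSV)
    m=((hs[...,1]>190)&((hs[...,0]<6)|(hs[...,0]>174))&(hs[...,2]>90)).astype(np.uint8)*255
    p=plane(f,biggest(m)[:,0]+[x,y],.176); print(n,cv2.fitEllipse((p[:,:2]*1000).astype(np.float32)))
cv2.imwrite("pics/z3.png",np.hstack(a))
E
```

```text
clock: 5.3
position: [0.5029, 0.1629, 0.1386]
tool_rot: [-3.141, 0.0, 1.653]
force: [0.4, -1.1, -0.1]
grip_width: 0.0853
finger_force: 0.0
clock: 5.8
position: [0.5037, 0.1629, 0.2798]
tool_rot: [3.138, -0.001, 1.652]
force: [1.2, 1.3, -1.0]
grip_width: 0.0854
finger_force: 0.0
clock: 6.3
position: [0.376, 0.3655, 0.2763]
tool_rot: [-3.141, -0.001, 1.654]
force: [0.6, 0.3, 0.4]
grip_width: 0.0853
finger_force: 0.0
scene ((504.0744934082031, 165.67080688476562), (36.432403564453125, 39.50648880004883), 95.85311889648438)
top ((502.68560791015625, 163.48300170898438), (37.765289306640625, 38.8704719543457), 138.7334442138672)
```

View pics/z3.png

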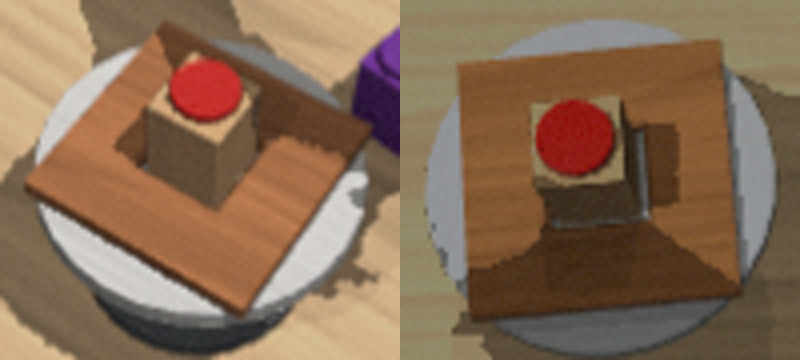

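The chuck is seated upright, square with the bat, and its cap agrees at height 0.176 in both views. The arm is clear.

```bash
python3 -c "from workcell import bot; print(bot.job_done())"
```

```text
the job is handed in; nothing more can be done
None
```

The red-capped chuck was turned about 35° under light pressing, dropped 12 mm to the socket floor and sits square with the bat; I let go, backed the arm clear without going near the blue chuck, and handed the job in at about 6 s (no verdict was returned).

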